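# Release an angle bracket from its toggle clamp and set it in the tray

## Robot

A 7-joint arm with a two-finger parallel gripper is mounted at the origin on a cart in front of the work surface, level with it; the furniture and walls round the work are solid. World frame = base frame: x ahead of the robot, y to its left, z up, the work surface at z = 0. Lengths are in m, angles in rad, forces in N, time in s.
With the tool pointing down it reaches from about 0.425 to 0.925 m from the base axis. Payload 6.8 kg.
Tool frame: the origin (TCP) lies on the front face of the gripper's body, between the roots of the fingers; the fingertips stand 73 mm ahead of it and the grasp point (between the pads) lies 54 mm ahead of it (env.nose_length is the distance from the TCP to the fingertips, in m); z points along the fingers, y is the line along which they close (so a half turn about z gives the same grasp; the last joint's range is limited). The gripper opens to 85 mm and grips with 20 to 120 N. Pads are 22 mm wide; open, the fingers measure 114 mm over their backs; the gripper's body (76 mm by 85 mm) begins 54 mm behind the grasp point. The pads swing forward as they close: fully open they stand 13 mm farther back than shut.
Start: joints at [-1.308, 0.477, 0.022, 1.555, -0.011, 1.109, -0.083], TCP at [0.245, 0.629, 0.304] pointing down, gripper open.
Joint ranges: [-2.96, 2.96], [-0.34, 2.1], [-1.41, 1.46], [0.24, 2.44], [-1.37, 4.51], [0.17, 1.92], [-2.96, 2.96]. Speed limits (rad/s): [2.39, 2.39, 3.14, 3.14, 3.14, 3.14, 3.14].

## Interface

Orientations are given as a unit quaternion [w, x, y, z].
In Python, from cell import env, kin, camera, calibration, job gives the robot as it stands. The module is installed in compiled form; this text tells all that it offers. Calls block until the motion is done:
- env.reach(position, orientation): joint-space move of the TCP to a pose.
- env.movel(position, velocity=0.15, rot=None, stop_force=None): straight line of the TCP; rot=None keeps the orientation; velocity is the mean speed in m/s. With stop_force (N) it stops when the force on the tool has changed by that much, and returns True; else False.
- env.goto_joints(angles): joint-space move.
- env.grip(opening, f_grip=None): finger opening in m; f_grip is the grip in N (None keeps the last); returns when the fingers have stopped.
- env.dwell(seconds).
- kin.inverse_kinematics(position, orientation): joint angles nearest the present ones, or None.
- env.get_state(): the state.
- camera(name): name is "side" or "top" or "wrist"; returns (picture, depth): 420x560x3 uint8, blue, green, red; 420x560 float32, m along the optical axis (not along the pixel's ray), 0 where there is no reading.
- calibration(name): a dict with "fx", "fy", "cx", "cy" (pixels), "rvec" (rotation vector, rad) and "tvec" (3), from world to camera coordinates, as OpenCV has them. Camera axes: x right, y down, z forward; pixel columns grow to the right and rows downward; lengths in m; the calibration is good to about 2 mm. A picture is of the moment at which its call begins: read the wrist's pose just before it. calibration takes no time and is no camera call; for the wrist camera it gives the pose at the moment of the call.
A pose or a line that the arm cannot do raises env.PlanningError and nothing moves.
- job.job_done(): hands the job in; it is judged then, once.
The state is a dict: "time": time; "qpos": joint angles; "joint_velocities": joint speeds; "joint_torque": joint torques, N m; "tcp_pos": TCP position; "orientation": TCP orientation; "force": force on the tool from outside, world axes, zero at the start; "torque": the same for the moment, N m; "opening": finger opening in m; "gripper_force": force on a finger pad.
Only numpy, scipy, OpenCV 4.12 (cv2) and the standard library are available. Lean on these libraries where they do the work, as an engineer would, in place of code of your own. Each camera call takes 0.05 s, during which the arm holds its last target. There are 200 camera calls.

## Task

The glue on the angle bracket has set. Flip its toggle clamp open, all the way past centre so that it stays open by itself, then lift the bracket out and stand it on its foot inside the steel tray. Leave the flat plate shut in the other clamp.

Things in the scene. Friction and masses are not known exactly. Their poses are not given: they have to be found in the camera images.
- bracket: L-shaped aluminium angle bracket, 0.15 kg, seated in bracket_fixture under its clamp, axes parallel. Foot 60 (x) x 44 (y) x 10 mm thick; at the foot's -x end an upright flange 10 mm thick in x (its middle at x = -25), 44 wide, rises to 60 mm above the underside: pinch it there from above. Origin: centre of the foot's underside, z up.
- bracket_fixture: Dark steel base 160 (x) x 70 (y) x 12 mm, fast on the worktop. Origin: centre of its underside, z up. Nest open at -x, rails 6 mm high; bracket origin starts at x -40, z 12. Clamp pivot along y at x 40, z 52. Shut, its flat black handle (24 wide in y, 13 thick) stands leaning 20 deg to -x, its end at x 6, z 146, black part 56 mm long. An identical fixture 110-210 mm off holds a flat plate.
- bracket_clamp (a joint): Clamp on the bracket. 0 shut: handle up, arm level with its rubber foot on the bracket. 1.75 rad fully open at its stop: handle tipped back to the fixture's +x, nearly level (end at x 140, z 70 mm), arm upright. Its weight keeps it at either end: dead centre near 0.85, beyond it the clamp falls open by itself. Pushing the top 20 mm of the handle towards +x takes about 2 N.
- tray: Shallow open steel tray, 150 mm (x) x 110 mm (y), 22 mm high, walls and floor 3 mm thick, fast on the worktop. Origin: centre of its underside, z up.
- plate_clamp (a joint): The other, identical clamp, on the flat plate (60 x 44 x 10 mm, no upright flange): 0 shut, as it starts and must stay.
There are look-alikes about, which are no part of the job. What is meant by the bracket is not purple, red or turquoise, and is the smaller of those in its own colour.

How it is judged:
On the way, in this order (a step that is already met when the one before it is completed fails the run):
1. the bracket's clamp is flipped open past centre while the bracket still sits in its nest (value of joint bracket_clamp above 1.4 rad and z of bracket in the frame of bracket_fixture below 0.02 m), for 0.2 s.
2. the bracket is lifted clear of the nest (z of bracket in the frame of bracket_fixture above 0.04 m), for 0.1 s.
At the end, for the whole second after the job is handed in: The bracket stands on its foot on the tray's floor (within the tray's walls, foot within 7 mm of the floor, upright to 10 degrees), at rest; its clamp stays open (over 1.4 rad) and the plate's clamp is shut (under 0.2 rad) (value of joint bracket_clamp above 1.4 rad and value of joint plate_clamp below 0.2 rad and x of bracket in the frame of tray between -0.07 and 0.07 m and y of bracket in the frame of tray between -0.05 and 0.05 m and z of bracket in the frame of tray below 0.01 m and angle between bracket's own z axis and vertical below 0.17 rad and linear speed of bracket below 0.02 m/s); the robot touches nothing.
It fails at once if the flat plate's clamp is opened (value of joint plate_clamp above 0.3 rad).
It also fails if it takes over 48 s, if anything falls off the work surface, if the arm or the gripper's body presses on something with over 40 N, if the wrist force passes 120 N, or if a joint passes its speed limit or range.

## Working session

There is one attempt and no reset: what is moved stays moved. The work goes in short steps, each a Python script; the robot and the scene stay as the last script left them, time stands still between calls to the robot, and variables do not carry over. Pictures are saved under pics/ and viewed, at most 10 in all, crops included, and the job is handed in when it is done.

```bash
mkdir -p pics; cat > h.py <<'E'
import numpy as np, cv2
from cell import env, kin, camera, calibration, job
def cloud(name):
    c=calibration(name); p,d=camera(name)
    v,u=np.mgrid[:420,:560]
    P=np.stack([(u-c['cx'])/c['fx']*d,(v-c['cy'])/c['fy']*d,d],-1)
    R=cv2.Rodrigues(np.array(c['rvec'],float))[0]
    W=(P-np.array(c['tvec']).ravel())@R
    W[d<=0]=np.nan
    return p,W
E
python3 - <<'E'
from h import *
for n in('top','side'):
    p,W=cloud(n); cv2.imwrite(f'pics/{n}0.png',cv2.resize(p,(784,588),interpolation=cv2.INTER_CUBIC)); np.savez(f'{n}0.npz',p=p,W=W)
print(env.get_state()['time'],env.get_state()['orientation'])
E
```

```text
0.1 [-9.76628243e-05  1.84298881e-01  9.82869913e-01 -8.04838236e-04]
```

View pics/top0.png

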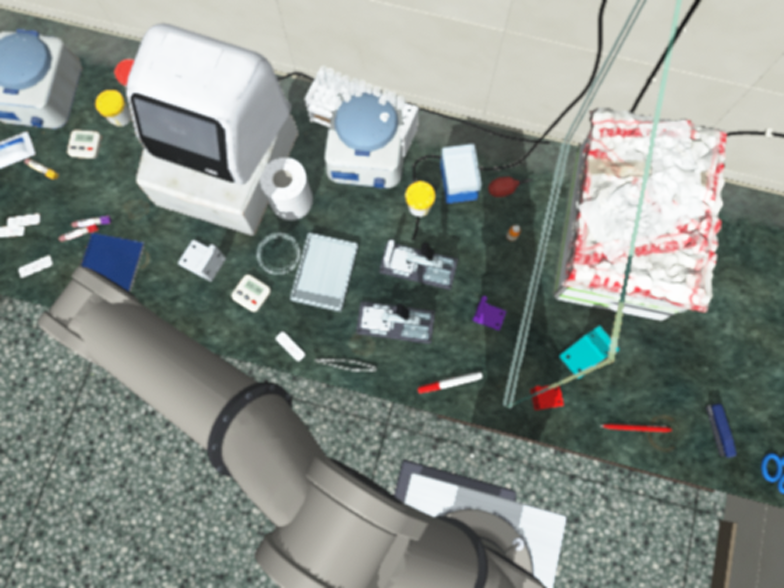

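View pics/side0.png

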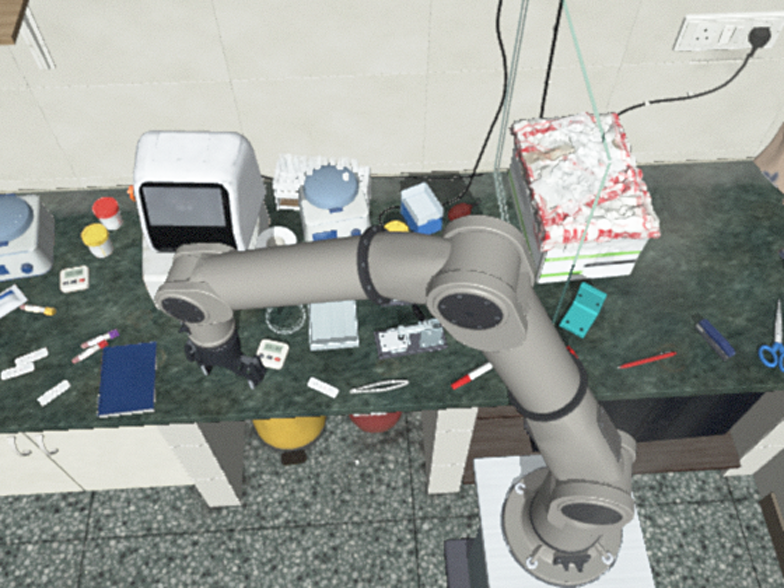

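Top picture: two fixtures at (418,264) and (395,320), and a tray at (325,270). Bracket look-alikes are a loose grey one at (200,258), purple (490,313), turquoise (588,350) and red (547,397). The far fixture appears to hold a piece with an upright flange at (390,255), so I'll check it in a crop and with depth.

```bash
python3 - <<'E'
from h import *
f=np.load('top0.npz');p,W=f['p'],f['W']
r=slice(160,250);c=slice(200,335)
a=cv2.resize(p[r,c],None,fx=5.5,fy=5.5,interpolation=cv2.INTER_CUBIC)
z=np.clip(np.nan_to_num(W[r,c,2])/0.16,0,1)
cv2.imwrite('pics/crop.png',a)
b=cv2.applyColorMap((z*255).astype(np.uint8),cv2.COLORMAP_JET)
cv2.imwrite('pics/z.png',cv2.resize(b,None,fx=5.5,fy=5.5,interpolation=cv2.INTER_NEAREST))
for nm,(u,v) in dict(far=(418,264),near=(395,320),tray=(325,270),grey=(200,258)).items():
    print(nm,W[int(v/1.4),int(u/1.4)].round(3))
E
```

```text
far [0.576 0.26  0.011]
near [0.435 0.272 0.053]
tray [0.514 0.452 0.004]
grey [0.464 0.723 0.015]
```

View pics/crop.png

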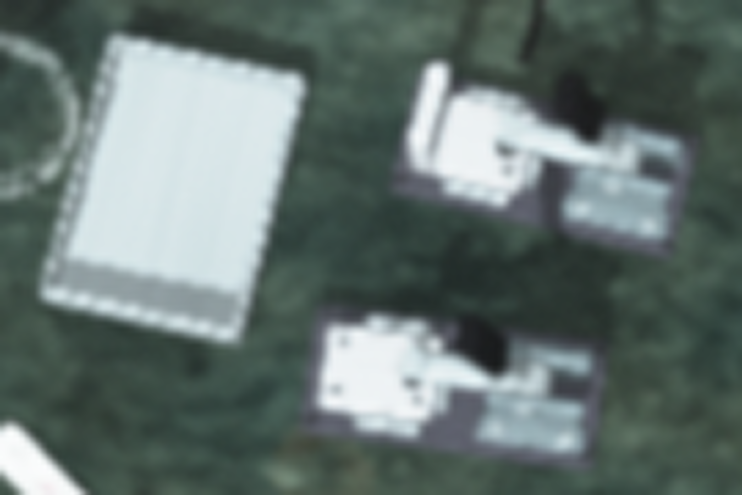

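View pics/z.png

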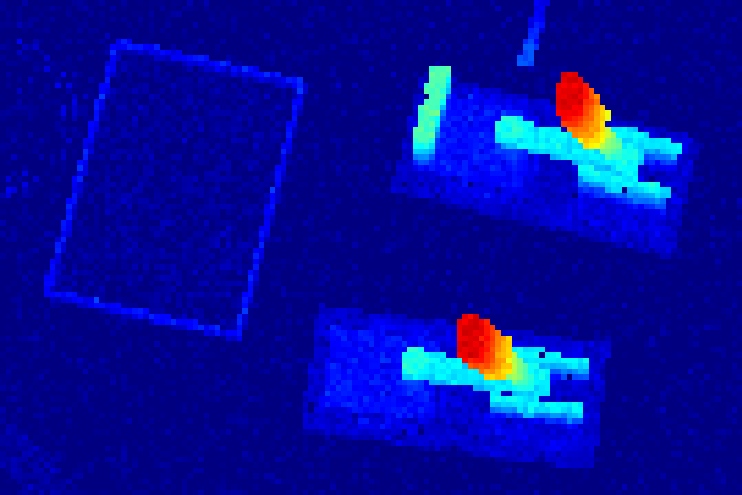

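The far fixture holds the bracket: its flange is the ~0.07 m high strip at crop (430,115). The near one holds the flat plate. The tray is at crop (175,190). Next I'll compute the poses.

```bash
python3 - <<'E'
from h import *
f=np.load('top0.npz');W=f['W']
r=slice(160,250);c=slice(200,335)
w=W[r,c]; v,u=np.mgrid[:90,:135]*5.5
def rect(m,nm):
    P=w[m]; R=cv2.minAreaRect(P[:,:2].astype(np.float32)*1000); print(nm,m.sum(),np.array(R[0]).round(1),np.array(R[1]).round(1),round(R[2],1),'z',np.percentile(P[:,2],[5,50,95]).round(3)); return P
z=w[...,2]
far=(u>390)&(v<265)&~((u<560)&(v>225))&~((u>500)&(u<550)&(v<68))
P=rect(far&(z>.007)&(z<.2)&(u>395),'farbase_all')
rect(far&(z>.007)&(z<.03),'farbase')
rect((u>390)&(u<460)&(v<180)&(z>.068)&(z<.08),'flangetop')
rect(far&(z>.135),'handletop')
rect(far&(z>.1),'handle>0.1')
rect(far&(z>.045)&(z<.075)&(u>480),'arm')
near=(u>300)&(v>290)
rect(near&(z>.007)&(z<.03),'nearbase'); rect(near&(z>.1),'nearhandle')
rect((u<320)&(u>30)&(v<350)&(z>.014)&(z<.03),'trayrim')
fl=w[(u>390)&(u<460)&(v<180)&(z>.068)&(z<.08)]; print(fl.mean(0))
E
```

```text
farbase_all 1205 [605.  243.3] [135.1 189.9] 1.3 z [0.009 0.02  0.122]
farbase 781 [604.8 252.3] [135.1 207.9] 1.3 z [0.008 0.014 0.025]
flangetop 45 [571.3 321.1] [41.4 10.1] 1.8 z [0.07  0.072 0.077]
handletop 43 [572.8 246.6] [22.5 14.2] 13.9 z [0.138 0.144 0.148]
handle>0.1 89 [571.8 241.3] [23.6 26.6] 0.8 z [0.106 0.133 0.147]
arm 213 [570.9 234.8] [36.4 98.1] 7.4 z [0.049 0.058 0.067]
nearbase 901 [441.8 237.2] [102.5 232.4] 15.2 z [0.008 0.014 0.025]
nearhandle 90 [440.2 257.1] [24.9 24.9] 14.9 z [0.107 0.135 0.147]
trayrim 233 [506.6 442.3] [168.6 150.5] 14.2 z [0.015 0.02  0.026]
[0.57235561 0.32103031 0.07236248]
```

```bash
python3 - <<'E'
from h import *
f=np.load('top0.npz');W=f['W'];z=np.nan_to_num(W[...,2])
def comp(m,seed):
    m=cv2.morphologyEx(m.astype(np.uint8),cv2.MORPH_OPEN,np.ones((2,2),np.uint8)) 
    n,l=cv2.connectedComponents(m); ids=np.unique(l[seed]); ids=ids[ids>0]
    best=max(ids,key=lambda i:(l==i).sum()); return l==best
def rep(m,nm):
    P=W[m]; R=cv2.minAreaRect(P[:,:2].astype(np.float32)*1000); print(nm,m.sum(),np.array(R[0]).round(1),np.array(R[1]).round(1),round(R[2],1))
    return P
box=lambda a,b,c,d:(slice(160+int(c/5.5),160+int(d/5.5)),slice(200+int(a/5.5),200+int(b/5.5)))
rep(comp((z>.008)&(z<.2),box(400,680,90,240)),'far')
rep(comp((z>.008)&(z<.2),box(310,600,310,460)),'near')
t=(z>.012)&(z<.03); n,l=cv2.connectedComponents(t.astype(np.uint8),connectivity=8)
b=box(35,315,30,350); ids=np.bincount(l[b].ravel()); ids[0]=0; rep(l==ids.argmax(),'tray')
# flange side direction: PCA
for nm,m in(('far',comp((z>.008)&(z<.2),box(400,680,90,240))),):
    Q=W[m&(z>.04)&(z<.068)][:,:2]; print('arm/bearing',Q.mean(0),np.degrees(np.arctan2(*np.linalg.svd(Q-Q.mean(0),full_matrices=False)[2][0][::-1])))
E
```

```text
far 1145 [577.6 253.1] [ 80.7 159.8] 1.3
near 1171 [436.1 267.8] [ 69.2 159.1] 9.1
tray 248 [505.2 449.9] [152.7 112.2] 1.9
arm/bearing [0.56992949 0.23973437] -86.69924328203345
```

Fixture: centre about (0.573,0.255), +x axis at about -88° (towards -y). Flange at (0.572,0.321), handle end at about (0.573,0.249). Tray centre (0.505,0.450). Now I'll flip the clamp with closed fingers.

```bash
cat >> h.py <<'E'
a=np.radians(181.8); q=[0,np.cos(a/2),np.sin(a/2),0]
ex=np.array([np.sin(np.radians(1.8)),-np.cos(np.radians(1.8))])
F=np.array([0.5722,0.321])+65*ex/1000   # fixture origin
def fx(x,z): return [*(F+x*ex),z]
E
python3 - <<'E'
from h import *
env.grip(0.0)
env.reach(fx(-.045,.30),q)
env.movel(fx(-.045,.203),velocity=.15)
s0=env.get_state()['force']
print(env.movel(fx(.105,.203),velocity=.07,stop_force=25))
s=env.get_state();print(s['time'],s['tcp_pos'],s['force']-np.array(s0))
env.movel(fx(.105,.32),velocity=.2)
env.movel(fx(-.065,.32),velocity=.25)
print(env.get_state()['time'])
p,W=cloud('top'); np.savez('top1.npz',p=p,W=W)
cv2.imwrite('pics/top1.png',cv2.resize(p[130:270,200:360],None,fx=4.5,fy=4.1,interpolation=cv2.INTER_CUBIC))
E
```

```text
False
5.6583 [0.57748249 0.15147906 0.20296115] [-1.34420882  0.45337146  0.16771706]
7.225
```

View pics/top1.png

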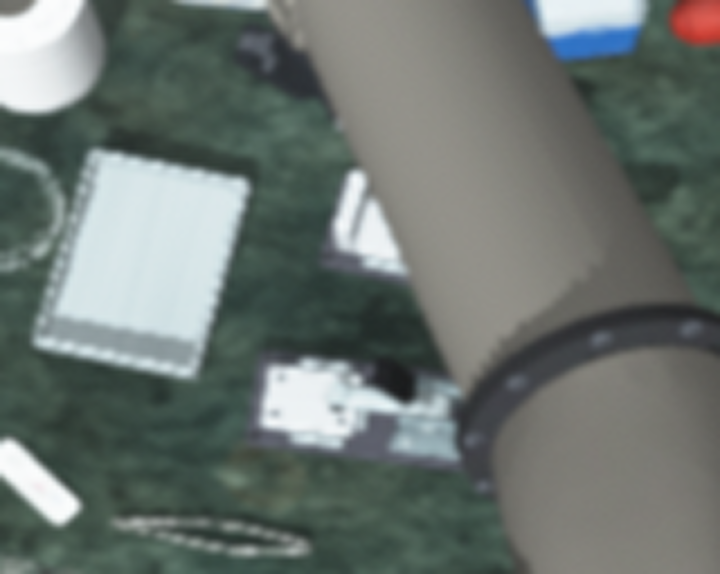

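The arm hides the clamp. The flange at (350,210) is still in place and the plate's clamp at (390,380) is still shut. I'll look with the wrist camera.

```bash
python3 - <<'E'
from h import *
p,W=cloud('wrist'); cv2.imwrite('pics/w1.png',p)
d=W[...,:2]-F; X=d@ex; Y=d@np.array([-ex[1],ex[0]]); Z=W[...,2]
m=(abs(Y)<.05)&(X>-.1)&(X<.2)
def st(mm,n): print(n,mm.sum(), [ (round(float(np.nanmin(k[mm])),3),round(float(np.nanmedian(k[mm])),3),round(float(np.nanmax(k[mm])),3)) for k in(X,Y,Z)] if mm.any() else '')
st(m&(X<-.04)&(abs(Z-.072)<.005),'flange'); st(m&(X>.09)&(Z>.03)&(Z<.2),'handle'); st(m&(X>0)&(X<.09)&(Z>.08)&(Z<.2),'arm')
E
```

```text
flange 419 [(-0.07, -0.065, -0.061), (-0.023, -0.003, 0.021), (0.067, 0.072, 0.074)]
handle 1113 [(0.09, 0.113, 0.136), (-0.016, -0.005, 0.008), (0.059, 0.07, 0.076)]
arm 955 [(0.019, 0.043, 0.065), (-0.011, -0.005, 0.004), (0.08, 0.118, 0.126)]
```

View pics/w1.png

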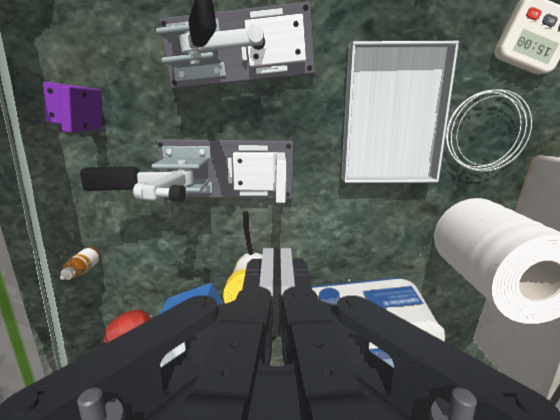

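The clamp is fully open: handle level on the left at (110,178), its end at x 136 and z 70 mm. The bracket sits in its nest with the flange at (281,177), and the tray is clear. I'll check clearances and then pinch.

```bash
python3 - <<'E'
from h import *
c=calibration('wrist'); R=cv2.Rodrigues(np.array(c['rvec'],float))[0]
print('cam',-R.T@np.array(c['tvec']).ravel(), env.get_state()['tcp_pos'])
W=np.load('top0.npz')['W'].reshape(-1,3)
for y0,y1 in((.2,.4),(.35,.55)):
    m=(W[:,2]>.1)&(W[:,2]<.35)&(W[:,1]>y0)&(W[:,1]<y1)&(W[:,0]<.85)&(W[:,0]>.4); P=W[m]
    print([(x,len(k),k[:,2].max().round(3)) for x in np.arange(.4,.85,.05).round(2) if len(k:=P[(P[:,0]>=x)&(P[:,0]<x+.05)])])
env.grip(.045,f_grip=40)
t=[*(np.array(fx(-.065,0))[:2]-[.002,0]),.111]
env.movel([*t[:2],.2]); print('hit',env.movel(t,velocity=.1,stop_force=15))
env.grip(0.0,f_grip=60); s=env.get_state(); print(s['time'],s['opening'],s['gripper_force'])
env.movel([*t[:2],.24],velocity=.12)
s=env.get_state(); print(s['time'],s['opening'],s['gripper_force'],s['force'])
p,W=cloud('wrist'); cv2.imwrite('pics/w2.png',p)
E
```

```text
cam [0.49650587 0.31585778 0.38994049] [0.57303623 0.31815723 0.31988457]
[(np.float64(0.4), 87, np.float64(0.149)), (np.float64(0.45), 3, np.float64(0.139)), (np.float64(0.55), 89, np.float64(0.148)), (np.float64(0.7), 3, np.float64(0.101)), (np.float64(0.75), 58, np.float64(0.124)), (np.float64(0.8), 170, np.float64(0.137))]
[(np.float64(0.6), 128, np.float64(0.128)), (np.float64(0.65), 88, np.float64(0.125)), (np.float64(0.7), 16, np.float64(0.103)), (np.float64(0.75), 514, np.float64(0.128)), (np.float64(0.8), 741, np.float64(0.137))]
hit False
10.225 0.00920953659937467 59.24033224582672
11.45 0.008831075374032254 58.38729500770569 [ 0.29426424 -0.46812482 -1.11948679]
```

View pics/w2.png

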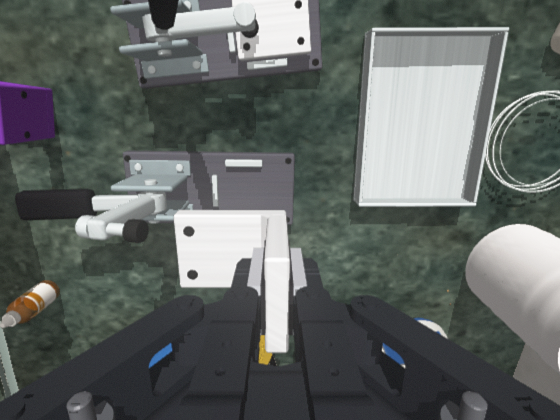

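The bracket is held upright by its flange at (278,285), opening 9 mm, with the clamp still open. Now I'll place it in the tray.

```bash
python3 - <<'E'
from h import *
t=[.490,.465]
env.movel([*t,.24],velocity=.15)
print(env.movel([*t,.125],velocity=.12), env.movel([*t,.098],velocity=.03,stop_force=6))
s=env.get_state(); print(s['time'],s['tcp_pos'],s['force'])
env.grip(.035); env.movel([*t,.30],velocity=.15)
env.dwell(.3)
p,W=cloud('wrist'); cv2.imwrite('pics/w3.png',p)
d=W-np.array([.505,.45,0]); 
m=(abs(d[...,0])<.08)&(abs(d[...,1])<.06)
k=m&(W[...,2]>.055)&(W[...,2]<.08); print('flangetop',k.sum(),np.median(W[k],0))
print(env.get_state()['time'])
E
```

```text
False True
14.5667 [0.48988077 0.46489233 0.1027208 ] [-0.93530092 -1.13704935  5.27331923]
flangetop 443 [0.48822662 0.46432258 0.06272237]
16.75
```

View pics/w3.png

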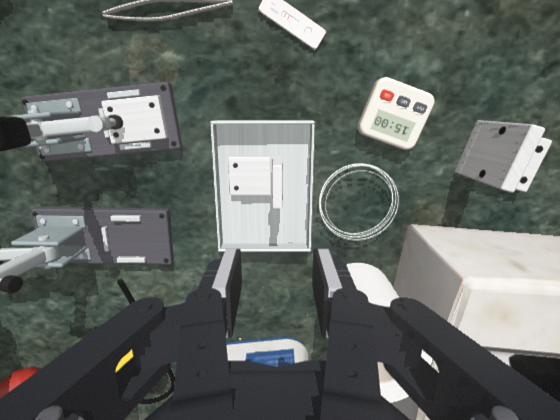

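The bracket stands upright in the tray at (255,178), flange top at z 0.063. The gripper is clear and both clamps are as required.

```bash
python3 -c "
from h import *
print(job.job_done())"
```

```text
the job is handed in; nothing more can be done
None
```

I flipped the bracket's clamp fully open, stood the bracket on its foot in the steel tray, left the plate's clamp shut, and handed the job in at about 17 s of the 48 s; no verdict was returned.

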